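# Free a wooden strip from under the parts case

### The job

The closed parts case rests on two wooden strips, and one end of it is packed much heavier than the other, which cannot be seen. Feel by gentle tugs which strip carries less load, draw that one out towards the robot, flat along the table, so that the case neither tips nor shifts, and set it down flat in the shallow metal tray, letting go only once it is down in the tray. Leave the other strip in place under the case and do not disturb the cup, the glue bottle or the box of sticks.

Things in the scene. Friction and masses are not known exactly. Their poses are not given: they have to be found in the camera images.
- strip_left_mid (a point): Centre (half-way up) of the strip under the case's left (+y) end: plain pale wood lath, 150 mm long (its x), 24 wide (y), 10 thick (z), 22 g, loose on the table, passing right under the case. Its near end (-x, 75 mm from the centre, towards the robot) stands out 36 to 46 mm before the case's front wall. Draw it along its -x; clear once its centre is 125 mm before the case's.
- strip_right_mid (a point): Centre of an equal strip under the case's right (-y) end, same axes. The lightly loaded strip resists sliding with some 3 to 5 N, the other with about twice as much (masses and friction vary: compare the two). A tug of a few millimetres does no harm. Without the heavily loaded strip the case tips.
- case: Closed black case, 90 mm deep (x, away from the robot), 240 wide (y), walls 95 high, 0.95 kg; origin: centre of its underside, 10 mm over the table. Strips run along its x at y = +80 and -80. Centre of mass about 40 mm left or right of the middle, hidden. Front latches and the overhanging lid leave no room for an upright gripper at the strips' ends: lean it back to the robot 30 to 45 degrees.
- case_lid (a point): Centre of the top of the case's grey lid, 109 mm above the case's underside. The lid is 14 mm thick and overhangs the front and back walls by 10 mm and the ends by 8 mm; the two front latches reach 3 mm farther. A carrying handle along y, 110 mm long, rises 26 mm above the lid.
- rest: Fixed plywood block under the middle of the case, 30 mm wide (y), 8.5 high; origin at table height under the case's centre. Upstands 60 mm wide, 30 high, close before and behind the case (outer faces 55 mm from the origin) keep it from sliding along x. With the lightly loaded strip gone the case settles on this block, about 1 degree off level, and stays.
- tray: Fixed shallow steel tray, 230 mm long (x) by 130 mm wide (y), walls 3 mm thick and 14 mm high, floor 3 mm thick; origin at the centre of its underside on the table. It stands to the left or to the right of the work.
- stick_box: Bystander: loose open cardboard box of craft sticks, 130 x 90 x 50 mm, on the side opposite the tray; origin at the centre of its underside.
- cup: Bystander: clear plastic cup, 60 mm across, 65 mm high; origin at the centre of its underside.
- glue: Bystander: white glue bottle, 52 mm across, 110 mm high; origin at the centre of its underside.

How it is judged:
On the way, in this order (a step that is already met when the one before it is completed fails the run):
1. one strip has been drawn clear of the case along the table, the other still in place (((x of strip_left_mid in the frame of case below -0.125 m and distance of strip_right_mid from where it was at the start of the episode below 0.02 m and height (world z) of strip_left_mid below 0.06 m) or (x of strip_right_mid in the frame of case below -0.125 m and distance of strip_left_mid from where it was at the start of the episode below 0.02 m and height (world z) of strip_right_mid below 0.06 m))).
2. that strip touches down in the tray while still held (((contact force between strip_left and tray above 0.05 N and contact force between strip_left and the fingers above 0.5 N) or (contact force between strip_right and tray above 0.05 N and contact force between strip_right and the fingers above 0.5 N))).
At the end, for the whole second after the job is handed in: One strip lies flat (within 5 degrees) and at rest on the floor of the tray, within its walls; the other strip is within 20 mm of where it started; the case is still, within 2.3 degrees of level and within 12 mm of where it stood ((((z of strip_left_mid in the frame of tray between 0 and 0.013 m and x of strip_left_mid in the frame of tray between -0.06 and 0.06 m and y of strip_left_mid in the frame of tray between -0.06 and 0.06 m and angle between the z axis of strip_left_mid and the z axis of tray, either way round below 0.09 rad) and distance of strip_right_mid from where it was at the start of the episode below 0.02 m and linear speed of strip_left below 0.02 m/s) or ((z of strip_right_mid in the frame of tray between 0 and 0.013 m and x of strip_right_mid in the frame of tray between -0.06 and 0.06 m and y of strip_right_mid in the frame of tray between -0.06 and 0.06 m and angle between the z axis of strip_right_mid and the z axis of tray, either way round below 0.09 rad) and distance of strip_left_mid from where it was at the start of the episode below 0.02 m and linear speed of strip_right below 0.02 m/s)) and angle between case's own z axis and vertical below 0.04 rad and distance of case from where it was at the start of the episode below 0.012 m and linear speed of case below 0.02 m/s); the robot touches nothing.
It fails at once if the case tips by more than 2.3 degrees (angle between case's own z axis and vertical above 0.04 rad).
It fails at once if the case is shifted by more than 12 mm (distance of case from where it was at the start of the episode above 0.012 m).
It fails at once if a bystander (cup, glue bottle, box of sticks) is moved by more than 20 mm (distance of any of cup, glue, stick_box from where it was at the start of the episode above 0.02 m).
It also fails if it takes over 72 s, if anything falls off the work surface, if the arm or the gripper's body presses on something with over 40 N, if the wrist force passes 120 N, or if a joint passes its speed limit or range.

### The arm

A 6-joint arm with a two-finger parallel gripper is mounted at the origin on the work surface. World frame = base frame: x ahead of the robot, y to its left, z up, the work surface at z = 0. Lengths are in m, angles in rad, forces in N, time in s.
With the tool pointing down it reaches from about 0.35 to 0.975 m from the base axis. Payload 4.9 kg.
Tool frame: the origin (TCP) lies midway between the tips of the shut fingers; the grasp point (between the pads) lies 19 mm behind it; z points along the fingers, y is the line along which they close (so a half turn about z gives the same grasp; the last joint's range is limited). The gripper opens to 85 mm and grips with 20 to 120 N. Pads are 22 mm wide; open, the fingers measure 114 mm over their backs; the gripper's body (76 mm by 85 mm) begins 54 mm behind the grasp point. The pads swing forward as they close: fully open they stand 13 mm farther back than shut.
Start: joints at [1.209, 0.053, 1.613, -0, 1.476, -0.119], TCP at [0.15, 0.607, 0.231] pointing down, gripper open.
Joint ranges: [-3.01, 3.01], [-1.01, 2.22], [0.06, 2.58], [-1.02, 4.17], [0.09, 2.62], [-3.14, 3.14]. Speed limits (rad/s): [2.57, 2.57, 3.14, 3.14, 3.14, 3.14].

### API

Orientations are given as a unit quaternion [w, x, y, z].
In Python, from plant import state, grab_frame, job_done, cut_out, place_of gives the robot as it stands.
- The arm moves only by the tool jog_arm, never from a script. Its argument "motion" is text: rows parted by semicolons, each of 7 numbers parted by spaces: the opening in per cent of the stroke, from 0 (shut) to 100 (fully open), then the shift along the tool's x, y, z as a fraction of full scale, then the turn, a rotation vector about the tool's x, y, z as a fraction of full scale. A call has exactly 5 rows; each row is the pose to reach, as a shift and turn from the pose commanded when the call began, along the tool's axes at that moment; what a row does not reach only later rows make up. Full scale, the value 1, is 50 cm for a shift and 1.5 rad for a turn. A row lasts 1/8 s, in which the tool goes at most 62.5 mm and 10.7 degrees, less where a joint would pass 70% of its speed; a pose out of reach is approached as far as the arm can. A call with a number of a shift or a turn outside -1 to 1 is refused whole. A call with a gripper value outside its range is refused whole. The fingers move at their own pace and stop on an object; the grip force is fixed at half the most. Time passes only in rows, so rows that repeat a pose let the fingers close, or fill a call up. It gives the time, the measured TCP pose, the force, the opening and the grip force at its end, in the units of the state.
- state(): the state, without advancing time (a new reading comes with each control period).
- grab_frame(name): name is "scene" or "side" or "wrist"; returns a dict with "color" (384x512x3 uint8, red, green, blue), "range_z" (384x512 float32, m along the optical axis (not along the pixel's ray), 0 where there is no reading), "intrinsics" (3x3 intrinsics, pixels), "world_from_camera" (4x4, takes a point from camera to world coordinates). Camera axes: x right, y up, looking along -z (the intrinsics and any distortion apply to the point x, -y, -z); pixel columns grow to the right and rows downward; lengths in m; the calibration is good to about 2 mm. A picture is of the moment at which its call begins.
- job_done(): hands the job in; it is judged then, once.
Trained networks look in the newest picture that a camera, given by its name, has taken for a name from the list of things; names that differ only in an ending like _2 or _b are one class to them, and where a whole thing is asked for, a point or a joint stands for the part that bears it (a point fixed in the world has none). Each returns a list of dicts, best first, with "p" (0 to 1); they miss things now and then, are a little off and sometimes report something else, mostly with a low value. They report only what shows in the picture. A call takes as long as a camera call.
- cut_out(camera, thing): "pixels" (384x512 bool, what is visible of it).
- place_of(camera, thing): "at" ([x, y, z] in m, in world coordinates, good to about 4 mm: a listed point, or the origin of a listed thing).
The state is a dict: "time": time; "joint_pos": joint angles; "joint_vel": joint speeds; "joint_efforts": joint torques, N m; "tool_pos": TCP position; "tool_rot": TCP orientation; "contact_force": force on the tool from outside, world axes, zero at the start; "ft_torque": the same for the moment, N m; "gripper_width": opening from 0.0 (shut) to 1.0 (fully open); "grasp_force": force on a finger pad.
Only numpy, scipy, OpenCV 4.12 (cv2) and the standard library are available. Lean on these libraries where they do the work, as an engineer would, in place of code of your own. Each camera call takes 0.05 s, during which the arm holds its last target. There are 200 camera calls.

## Working session

There is one attempt and no reset: what is moved stays moved. The work goes in short steps, Python scripts to look and compute and a tool call to move; the robot and the scene stay as the last step left them, time stands still between calls to the robot, and variables do not carry over. Pictures are saved under pics/ and viewed, at most 10 in all, crops included, and the job is handed in when it is done.

Besides the shell and the picture viewer there is one more tool, called after "Request:" as name(argument=value, ...) on one line, values as JSON. jog_arm: Moves the arm, as the interface text tells. Shift numbers are shares of 50 cm and turn numbers shares of 1.5 rad, none past 1 either way. Its arguments: {"type":"object","properties":{"motion":{"type":"string"}},"required":["motion"]}

```bash
mkdir -p pics; ls; cat > look.py <<'E'
from plant import *
import cv2,numpy as np
np.set_printoptions(precision=4,suppress=True)
E
python3 - <<'E'
from look import *
s=state();print(s)
ims=[]
for c in ["scene","side"]:
    f=grab_frame(c);ims.append(f["color"][:,:,::-1])
    for t in ["strip_left_mid","strip_right_mid","case","case_lid","rest","tray","stick_box","cup","glue"]:
        r=place_of(c,t); print(c,t,[(np.round(q["at"],3).tolist(),round(q["p"],2)) for q in r[:2]])
cv2.imwrite("pics/a.png",cv2.resize(np.vstack(ims),(800,1200))[:600]);cv2.imwrite("pics/b.png",cv2.resize(ims[1],(800,600)))
E
```

```text
pics
{'time': 0.0, 'joint_pos': array([ 1.209 ,  0.0534,  1.6143,  0.    ,  1.476 , -0.119 ]), 'joint_vel': array([-0.0011, -0.0012, -0.0013,  0.0005,  0.0009, -0.0016]), 'joint_efforts': array([  0.0026, -39.3673, -37.0187,   0.0001,   0.0068,   0.    ]), 'tool_pos': array([0.15  , 0.6061, 0.2301]), 'tool_rot': array([-0.0003,  0.1211,  0.9926, -0.001 ]), 'contact_force': array([-0.1039, -0.0476, -0.2262]), 'ft_torque': array([-0.0175, -0.0091, -0.0511]), 'grasp_force': 0.0, 'gripper_width': 1.0014205120206374}
scene strip_left_mid []
scene strip_right_mid []
scene case [([0.68, -0.022, 0.007], 0.7)]
scene case_lid [([0.679, -0.023, 0.119], 0.58), ([0.71, -0.266, 0.0], 0.18)]
scene rest [([0.68, -0.025, 0.002], 0.73), ([0.477, -0.363, -0.0], 0.32)]
scene tray [([0.476, 0.326, 0.001], 0.68)]
scene stick_box [([0.479, -0.361, -0.002], 0.57)]
scene cup [([0.71, -0.266, 0.001], 0.77)]
scene glue [([0.704, 0.266, -0.002], 0.56)]
side strip_left_mid [([0.668, 0.055, 0.004], 0.46)]
side strip_right_mid [([0.671, -0.108, 0.002], 0.45)]
side case [([0.68, -0.027, 0.013], 0.78)]
side case_lid [([0.677, -0.022, 0.12], 0.74)]
side rest [([0.679, -0.024, -0.0], 0.6), ([0.669, -0.106, 0.003], 0.5)]
side tray [([0.474, 0.326, -0.002], 0.76)]
side stick_box [([0.48, -0.366, -0.003], 0.88)]
side cup [([0.711, -0.264, -0.004], 0.5)]
side glue [([0.704, 0.258, -0.0], 0.78)]
```

View pics/a.png

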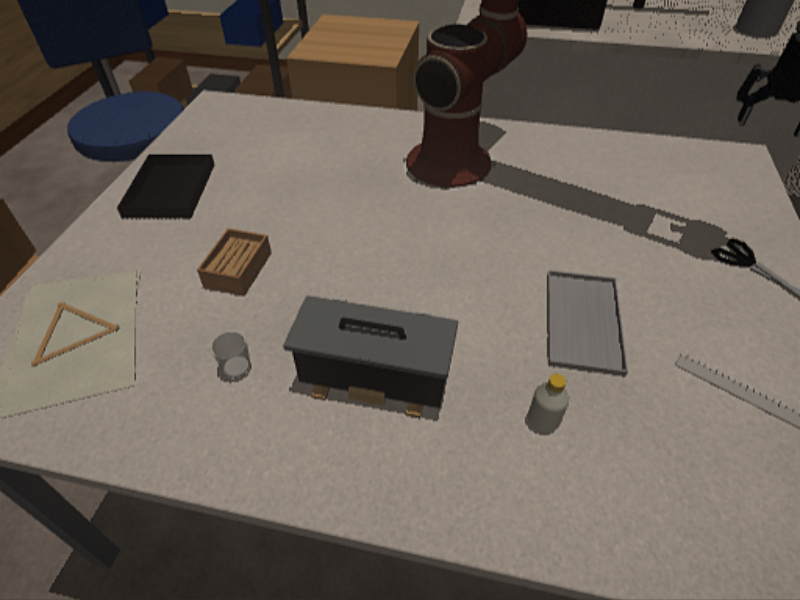

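View pics/b.png

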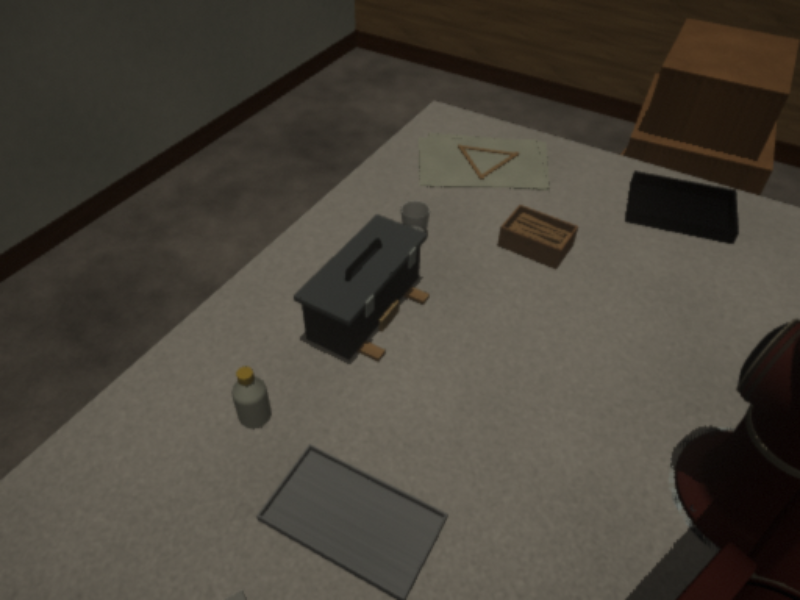

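The scene view shows the case at about (375,350), with the tray to its left in world terms at (585,320), the box of sticks at (235,260), the cup at (232,357) and the glue bottle at (547,405). In the side view both strips' near ends stick out, at (372,351) for the left and (417,296) for the right. The network positions agree with this.

```bash
cat >> look.py <<'E'
from scipy.spatial.transform import Rotation as R
def cloud(f,m):
    v,u=np.nonzero(m&(f["range_z"]>0));z=f["range_z"][v,u];K=f["intrinsics"]
    p=np.c_[(u-K[0,2])/K[0,0]*z,-(v-K[1,2])/K[1,1]*z,-z,np.ones_like(z)]
    return (p@f["world_from_camera"].T)[:,:3]
def Rt(lean,yaw=0):  # tool rotation: z forward-down leaning back, y along strip y
    s,c=np.sin(np.radians(lean)),np.cos(np.radians(lean))
    return R.from_euler('z',yaw,degrees=True)*R.from_matrix(np.array([[-c,0,s],[0,1,0],[-s,0,-c]]))
def go(pos,rot,frm=None,frot=None):
    s=state();q=s["tool_rot"];r0=frot or R.from_quat(np.r_[q[1:],q[0]]);p0=s["tool_pos"] if frm is None else np.array(frm)
    d=r0.inv().apply(np.array(pos)-p0)/.5;t=(r0.inv()*rot).as_rotvec()/1.5
    print("t",s["time"],"shift",d.round(4),"turn",t.round(4),"dist",np.linalg.norm(d)*.5,"deg",np.degrees(np.linalg.norm(t)*1.5))
E
python3 - <<'E'
from look import *
f=grab_frame("side")
for t in ["strip_left_mid","strip_right_mid","case_lid","tray"]:
    m=cut_out("side",t)[0]["pixels"]; P=cloud(f,m)
    if t=="case_lid": P=P[abs(P[:,2]-.119)<.006]
    if "strip" in t: print(t,len(P),np.percentile(P,[2,25,50,75,98],axis=0)); P=P[(P[:,2]<.016)]
    r=cv2.minAreaRect((P[:,:2]*1000).astype(np.float32)); print(t,r,np.percentile(P[:,2],[5,50,95]))
go([.42,.33,.23],Rt(0)); go([.48,.057,.18],Rt(40))
E
```

```text
strip_left_mid 131 [[0.5934 0.0445 0.0011]
 [0.6038 0.0517 0.0083]
 [0.6144 0.059  0.01  ]
 [0.6243 0.0655 0.0113]
 [0.6338 0.0683 0.0134]]
strip_left_mid ((613.2579956054688, 56.729591369628906), (26.453567504882812, 41.7718505859375), 83.42633056640625) [0.0045 0.01   0.0126]
strip_right_mid 143 [[ 0.5923 -0.129  -0.0009]
 [ 0.6009 -0.1099  0.004 ]
 [ 0.6113 -0.1014  0.009 ]
 [ 0.6228 -0.0939  0.0108]
 [ 0.6332 -0.0894  0.0135]]
strip_right_mid ((612.544921875, -109.50546264648438), (42.02763748168945, 43.1055793762207), 85.93928527832031) [-0.0001  0.009   0.0127]
case_lid ((675.8999633789062, -24.0418701171875), (258.6851501464844, 114.65492248535156), 89.94530487060547) [0.1167 0.1195 0.1217]
tray ((479.6308288574219, 322.3125305175781), (239.2013397216797, 139.44871520996094), 1.6458207368850708) [0.0011 0.0037 0.0139]
t 1.25 shift [-0.6566 -0.4074  0.0026] turn [ 0.      0.     -0.1619] dist 0.38637471858457556 deg 13.913019388274186
t 1.25 shift [-0.9044 -0.9085  0.1026] turn [-0.0565 -0.4631 -0.1553] dist 0.6430121618627532 deg 42.25604566420399
```

Request:
jog_arm(motion="80 -0.1 -0.1 0.01 0 0 -0.03;60 -0.2 -0.2 0.02 0 0 -0.06;55 -0.3 -0.3 0.03 0 0 -0.1;55 -0.4 -0.4 0.05 0 0 -0.15;55 -0.44 -0.44 0.05 0 0 -0.16")

```text
time: 1.88
tool_pos: [0.3115, 0.3385, 0.2062]
tool_rot: [0.0, 0.001, 1.0, 0.0]
contact_force: [0.9, -0.5, 0.7]
gripper_width: 0.55
grasp_force: 0.0
```

```bash
python3 -c "
from look import *
go([.48,.057,.18],Rt(40))"
```

```text
t 1.875 shift [-0.3377 -0.5625  0.0524] turn [-0.0002 -0.465  -0.0009] dist 0.32908640369087266 deg 39.964291790881205
```

Request:
jog_arm(motion="55 -0.06 -0.11 0.01 0 -0.09 0;55 -0.13 -0.22 0.02 0 -0.18 0;55 -0.2 -0.33 0.03 0 -0.28 0;55 -0.26 -0.44 0.04 0 -0.37 0;55 -0.32 -0.54 0.05 0 -0.465 0")

```text
time: 2.5
tool_pos: [0.4698, 0.0705, 0.1827]
tool_rot: [0.345, 0.001, 0.939, -0.001]
contact_force: [1.4, 0.7, -0.1]
gripper_width: 0.545
grasp_force: 0.0
```

```bash
python3 - <<'E'
from look import *
s=state();print(s["tool_pos"],s["tool_rot"],s["contact_force"])
f=grab_frame("wrist");cv2.imwrite("pics/w1.png",f["color"][:,:,::-1])
for t in ["strip_left_mid","case","rest"]: print(t,place_of("wrist",t))
for q in cut_out("wrist","strip_left_mid"):
    P=cloud(f,q["pixels"]);print(q["p"],len(P),np.percentile(P,[2,25,50,75,98],axis=0))
go([.56,.057,.06],Rt(40))
E
```

```text
[0.4698 0.0705 0.1827] [ 0.3453  0.0008  0.9385 -0.0009] [ 1.3766  0.715  -0.1456]
strip_left_mid [{'at': [0.6782, -0.0223, 0.0042], 'p': 0.35}]
case [{'at': [0.6757, -0.0271, 0.0069], 'p': 0.61}]
rest [{'at': [0.6774, -0.0287, -0.0017], 'p': 0.65}]
0.6 668 [[0.5929 0.0445 0.001 ]
 [0.5951 0.0501 0.0086]
 [0.607  0.0558 0.0092]
 [0.6199 0.0618 0.0096]
 [0.6334 0.0673 0.0104]]
t 2.75 shift [ 0.017  -0.0289  0.304 ] turn [-0.0014 -0.0004 -0.0022] dist 0.15291323950926855 deg 0.22432783620774072
```

View pics/w1.png

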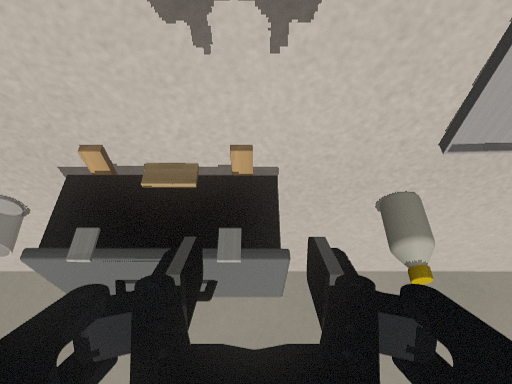

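The wrist view shows the left strip's near end at (241,158), the right one at (97,158), the rest block at (170,175) and the latches at (85,243) and (230,243). The left strip's measured y of 0.056 and near end x of 0.592 fit its known size.

Request:
jog_arm(motion="55 0.003 -0.006 0.06 0 0 0;55 0.007 -0.012 0.12 0 0 0;55 0.01 -0.02 0.18 0 0 0;55 0.012 -0.029 0.26 0 0 0;55 0.012 -0.029 0.32 0 0 0")

```text
time: 3.38
tool_pos: [0.5683, 0.0602, 0.0544]
tool_rot: [0.341, -0.001, 0.94, 0.001]
contact_force: [-0.1, -0.2, 0.4]
gripper_width: 0.551
grasp_force: 0.0
```

```bash
python3 - <<'E'
from look import *
s=state();print(s["tool_pos"],s["tool_rot"],s["contact_force"])
go([.61,.056,.010],Rt(40))
f=grab_frame("wrist");cv2.imwrite("pics/w2.png",f["color"][:,:,::-1])
for q in cut_out("wrist","strip_left_mid")[:1]:
    P=cloud(f,q["pixels"]);print(q["p"],len(P),np.percentile(P,[2,25,50,75,98],axis=0))
E
```

```text
[0.5683 0.0602 0.0544] [ 0.3415 -0.001   0.9399  0.0005] [-0.103  -0.2106  0.4268]
t 3.375 shift [-0.0069 -0.0086  0.1217] turn [ 0.0011 -0.0008  0.001 ] dist 0.0610722090708413 deg 0.14448004570010775
0.84 1746 [[ 0.5928  0.0444 -0.0002]
 [ 0.5941  0.0498  0.0073]
 [ 0.6029  0.0558  0.0091]
 [ 0.6172  0.0618  0.0094]
 [ 0.6324  0.0673  0.01  ]]
```

View pics/w2.png

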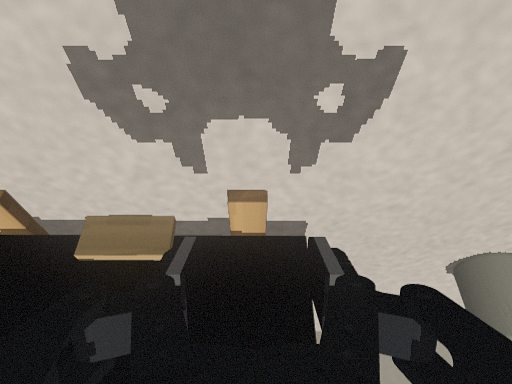

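The strip end at (247,212) lies between the fingertips at (178,270) and (330,270). The tool is about 4 mm too far to +y, so I correct that and go down.

Request:
jog_arm(motion="55 -0.003 -0.008 0.02 0 0 0;55 -0.007 -0.008 0.05 0 0 0;55 -0.007 -0.008 0.08 0 0 0;55 -0.007 -0.008 0.11 0 0 0;55 -0.007 -0.008 0.12 0 0 0")

```text
time: 4.1
tool_pos: [0.6092, 0.0537, 0.0125]
tool_rot: [0.343, 0.001, 0.939, -0.0]
contact_force: [0.9, -0.1, 0.9]
gripper_width: 0.555
grasp_force: 0.0
```

```bash
python3 - <<'E'
from look import *
f=grab_frame("wrist")
s=state();print(s["tool_pos"],s["tool_rot"],s["contact_force"])
go([.61,.056,.010],Rt(40))
E
```

```text
[0.6091 0.0535 0.0122] [ 0.3425  0.0008  0.9395 -0.0003] [-0.3292  0.0786  0.158 ]
t 4.15 shift [0.0015 0.0049 0.0046] turn [-0.0008  0.0006 -0.0009] dist 0.003436979374187156 deg 0.11687952905736239
```

Request:
jog_arm(motion="50 0.002 0.005 0.006 0 0 0;40 0.002 0.005 0.008 0 0 0;30 0.002 0.005 0.008 0 0 0;15 0.002 0.005 0.008 0 0 0;0 0.002 0.005 0.008 0 0 0")

```text
time: 4.78
tool_pos: [0.6099, 0.0556, 0.0081]
tool_rot: [0.342, 0.001, 0.94, -0.0]
contact_force: [-6.3, 0.8, 6.8]
gripper_width: 0.249
grasp_force: 58.3
```

Request:
jog_arm(motion="0 0 0 0 0 0 0;0 0 0 0 0 0 0;0 0 0 0 0 0 0;0 0 0 0 0 0 0;0 0 0 0 0 0 0")

```text
time: 5.4
tool_pos: [0.6099, 0.0557, 0.0081]
tool_rot: [0.342, 0.001, 0.94, -0.0]
contact_force: [-5.6, 0.4, 6.6]
gripper_width: 0.248
grasp_force: 58.3
```

```bash
python3 - <<'E'
from look import *
f=grab_frame("side")
s=state();print(s)
print(place_of("side","case"))
go(s["tool_pos"]+[-.002,0,0],Rt(40))
E
```

```text
{'time': 5.45, 'joint_pos': array([-0.0422, -0.0077,  2.2211,  0.1113,  0.2322, -1.7094]), 'joint_vel': array([ 0.0002, -0.0001,  0.0008,  0.0007, -0.0002, -0.0007]), 'joint_efforts': array([ -0.7783, -25.9559, -29.0328,   0.0197,  -2.3049,  -0.0068]), 'tool_pos': array([0.6099, 0.0556, 0.0081]), 'tool_rot': array([ 0.3418,  0.0013,  0.9398, -0.0004]), 'contact_force': array([-5.9817,  0.477 ,  7.0579]), 'ft_torque': array([0.1231, 0.4552, 0.0918]), 'grasp_force': 58.34214627742767, 'gripper_width': 0.25034039525521157}
[{'at': [0.6807, -0.0273, 0.0101], 'p': 0.91}, {'at': [0.6791, -0.0219, 0.1209], 'p': 0.51}]
t 5.5 shift [ 0.0031 -0.     -0.0026] turn [-0.001  -0.0003 -0.0014] dist 0.0020064371004856504 deg 0.1501026019071606
```

Request:
jog_arm(motion="0 0.001 0 -0.002 0 0 0;0 0.001 0 -0.002 0 0 0;0 0.001 0 -0.002 0 0 0;0 0.001 0 -0.002 0 0 0;0 0.001 0 -0.002 0 0 0")

```text
time: 6.12
tool_pos: [0.609, 0.0554, 0.0081]
tool_rot: [0.342, 0.001, 0.94, -0.001]
contact_force: [-4.4, -0.9, 3.5]
gripper_width: 0.249
grasp_force: 60.1
```

Request:
jog_arm(motion="0 0.0015 0 -0.0013 0 0 0;0 0.0015 0 -0.0013 0 0 0;0 0.0015 0 -0.0013 0 0 0;0 0.0015 0 -0.0013 0 0 0;0 0.0015 0 -0.0013 0 0 0")

```text
time: 6.75
tool_pos: [0.6082, 0.0554, 0.0082]
tool_rot: [0.342, 0.001, 0.94, -0.001]
contact_force: [4.4, -0.5, -1.8]
gripper_width: 0.247
grasp_force: 59.0
```

Request:
jog_arm(motion="0 0.0015 0 -0.0013 0 0 0;0 0.0015 0 -0.0013 0 0 0;0 0.0015 0 -0.0013 0 0 0;0 0.0015 0 -0.0013 0 0 0;0 0.0015 0 -0.0013 0 0 0")

```text
time: 7.38
tool_pos: [0.6071, 0.0555, 0.0081]
tool_rot: [0.342, 0.001, 0.94, -0.0]
contact_force: [3.2, -0.8, -0.2]
gripper_width: 0.248
grasp_force: 59.2
```

Request:
jog_arm(motion="0 0.001 0 -0.001 0 0 0;0 0.0015 0 -0.0013 0 0 0;0 0.002 0 -0.0018 0 0 0;0 0.0025 0 -0.0022 0 0 0;0 0.003 0 -0.0026 0 0 0")

```text
time: 8.0
tool_pos: [0.6056, 0.0555, 0.0083]
tool_rot: [0.342, 0.001, 0.94, -0.0]
contact_force: [9.4, 1.1, -7.2]
gripper_width: 0.249
grasp_force: 59.2
```

Request:
jog_arm(motion="0 -0.001 0 -0.001 0 0 0;0 -0.001 0 -0.001 0 0 0;0 -0.001 0 -0.001 0 0 0;0 -0.001 0 -0.001 0 0 0;0 -0.001 0 -0.001 0 0 0")

```text
time: 8.62
tool_pos: [0.6054, 0.0555, 0.0087]
tool_rot: [0.342, 0.001, 0.94, -0.0]
contact_force: [9.2, 0.4, -7.0]
gripper_width: 0.249
grasp_force: 59.3
```

```bash
python3 - <<'E'
from look import *
for i in range(4):
    f=grab_frame("scene" if i%2 else "side"); s=state();print(s["tool_pos"],s["contact_force"],s["ft_torque"])
print(place_of("side","case")[0],place_of("scene","case")[0],place_of("scene","glue")[0])
E
```

```text
[0.6054 0.0555 0.0087] [ 8.8833  1.0264 -6.9845] [ 0.03   -0.1862  0.075 ]
[0.6054 0.0555 0.0088] [ 9.0726 -0.0664 -6.2274] [ 0.0533 -0.1538  0.08  ]
[0.6054 0.0555 0.0088] [ 8.7249  0.4867 -6.8162] [ 0.0713 -0.1585  0.079 ]
[0.6054 0.0555 0.0088] [ 8.8451  0.7241 -7.0032] [ 0.0251 -0.2047  0.0393]
{'at': [0.679, -0.0284, 0.0091], 'p': 0.9} {'at': [0.6787, -0.0217, 0.0083], 'p': 0.79} {'at': [0.7048, 0.2642, -0.0024], 'p': 0.62}
```

Request:
jog_arm(motion="0 0.001 0 0.0012 0 0 0;0 0.001 0 0.0012 0 0 0;0 0.001 0 0.0012 0 0 0;0 0.001 0 0.0012 0 0 0;0 0.001 0 0.0012 0 0 0")

```text
time: 9.6
tool_pos: [0.6054, 0.0555, 0.0082]
tool_rot: [0.342, 0.001, 0.94, -0.0]
contact_force: [6.8, 0.7, -3.7]
gripper_width: 0.249
grasp_force: 59.8
```

Request:
jog_arm(motion="0 0.0015 0 -0.001 0 0 0;0 0.0015 0 -0.001 0 0 0;0 0.0015 0 -0.001 0 0 0;0 0.0015 0 -0.001 0 0 0;0 0.0015 0 -0.001 0 0 0")

```text
time: 10.22
tool_pos: [0.6047, 0.0555, 0.0082]
tool_rot: [0.342, 0.001, 0.94, -0.0]
contact_force: [7.9, 0.1, -4.6]
gripper_width: 0.25
grasp_force: 59.6
```

Request:
jog_arm(motion="0 0.0015 0 -0.001 0 0 0;0 0.0015 0 -0.001 0 0 0;0 0.0015 0 -0.001 0 0 0;0 0.0015 0 -0.001 0 0 0;0 0.0015 0 -0.001 0 0 0")

```text
time: 10.85
tool_pos: [0.6039, 0.0555, 0.0083]
tool_rot: [0.342, 0.001, 0.94, -0.0]
contact_force: [7.9, -0.2, -3.6]
gripper_width: 0.251
grasp_force: 59.6
```

Request:
jog_arm(motion="20 0 0 0 0 0 0;40 0 0 0 0 0 0;50 0 0 0 0 0 0;55 0 0 0 0 0 0;55 0 0 0 0 0 0")

```text
time: 11.48
tool_pos: [0.6031, 0.0556, 0.0077]
tool_rot: [0.342, 0.001, 0.94, -0.0]
contact_force: [0.3, 0.2, -0.1]
gripper_width: 0.551
grasp_force: 0.0
```

Request:
jog_arm(motion="55 0 0 -0.06 0 0 0;55 0 0 -0.12 0 0 0;55 0 -0.1 -0.13 0 0 0;55 0 -0.2 -0.13 0 0 0;55 0 -0.31 -0.13 0 0 0")

```text
time: 12.1
tool_pos: [0.5611, -0.1004, 0.0584]
tool_rot: [0.343, 0.0, 0.939, -0.0]
contact_force: [-0.1, 0.6, 0.1]
gripper_width: 0.549
grasp_force: 0.0
```

```bash
python3 - <<'E'
from look import *
f=grab_frame("wrist");cv2.imwrite("pics/w3.png",f["color"][:,:,::-1])
s=state();print(s["tool_pos"],s["tool_rot"],s["contact_force"])
for n in ["strip_right_mid","strip_left_mid"]:
  for q in cut_out("wrist",n):
    P=cloud(f,q["pixels"]);print(n,q["p"],len(P),np.percentile(P,[2,25,50,75,98],axis=0))
go([.61,-.104,.009],Rt(40))
E
```

```text
[ 0.5622 -0.1081  0.06  ] [ 0.3442  0.0037  0.9389 -0.0044] [ 0.6005 -3.6711  0.9976]
strip_right_mid 0.76 1546 [[ 0.593  -0.1156  0.0006]
 [ 0.5943 -0.1101  0.0078]
 [ 0.6033 -0.1043  0.0092]
 [ 0.6166 -0.0983  0.0095]
 [ 0.6313 -0.0927  0.01  ]]
strip_left_mid 0.76 1987 [[0.587  0.0428 0.0002]
 [0.5945 0.0438 0.0047]
 [0.6069 0.0477 0.0089]
 [0.6192 0.0543 0.0094]
 [0.6365 0.0652 0.01  ]]
t 12.25 shift [-0.011  -0.0015  0.1383] turn [-0.0039  0.0002 -0.0043] dist 0.06936566603001038 deg 0.4979083118608251
```

View pics/w3.png

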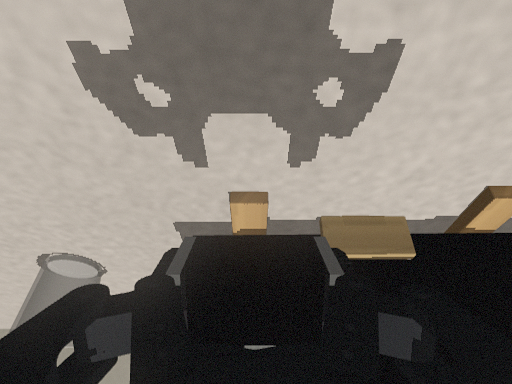

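The right strip's end is centred between the fingers at (249,212), at y = -0.104 with its near end at x = 0.592. The cup at (75,290) is well clear to the left. I descend onto this strip.

Request:
jog_arm(motion="55 -0.004 -0.006 0.03 0 0 0;55 -0.012 -0.009 0.07 0 0 0;55 -0.012 -0.009 0.1 0 0 0;55 -0.012 -0.009 0.128 0 0 0;55 -0.012 -0.009 0.132 0 0 0")

```text
time: 12.88
tool_pos: [0.6076, -0.102, 0.0095]
tool_rot: [0.341, 0.0, 0.94, 0.001]
contact_force: [0.5, -0.6, 0.8]
gripper_width: 0.55
grasp_force: 0.0
```

```bash
python3 - <<'E'
from look import *
f=grab_frame("scene");f=grab_frame("scene")
s=state();print(s["tool_pos"],s["tool_rot"],s["contact_force"])
go([.61,-.104,.009],Rt(40))
E
```

```text
[ 0.6078 -0.1027  0.0105] [0.3413 0.0006 0.94   0.    ] [ 0.0539  0.3669 -1.041 ]
t 12.975 shift [-0.0014 -0.0025  0.005 ] turn [-0.0002 -0.0011 -0.0008] dist 0.0029138014328799113 deg 0.1166437343827815
```

Request:
jog_arm(motion="50 0 -0.0025 0.004 0 0 0;40 0 -0.0025 0.004 0 0 0;20 0 -0.0025 0.004 0 0 0;0 0 -0.0025 0.004 0 0 0;0 0 -0.0025 0.004 0 0 0")

```text
time: 13.6
tool_pos: [0.6095, -0.1054, 0.01]
tool_rot: [0.342, 0.001, 0.94, -0.0]
contact_force: [-5.8, 1.7, 5.0]
gripper_width: 0.242
grasp_force: 58.5
```

Request:
jog_arm(motion="0 0 0 -0.0026 0 0 0;0 0 0 -0.0026 0 0 0;0 0 0 -0.0026 0 0 0;0 0 0 -0.0026 0 0 0;0 0 0 -0.0026 0 0 0")

```text
time: 14.22
tool_pos: [0.6085, -0.1053, 0.0103]
tool_rot: [0.342, 0.001, 0.94, -0.001]
contact_force: [0.8, -0.3, -1.6]
gripper_width: 0.245
grasp_force: 59.0
```

Request:
jog_arm(motion="0 0.0015 0 -0.001 0 0 0;0 0.0015 0 -0.001 0 0 0;0 0.0015 0 -0.001 0 0 0;0 0.0015 0 -0.001 0 0 0;0 0.0015 0 -0.001 0 0 0")

```text
time: 14.85
tool_pos: [0.6076, -0.1052, 0.0102]
tool_rot: [0.342, 0.001, 0.94, -0.0]
contact_force: [1.2, 0.4, -0.6]
gripper_width: 0.243
grasp_force: 59.0
```

Request:
jog_arm(motion="0 0.0015 0 -0.001 0 0 0;0 0.0015 0 -0.001 0 0 0;0 0.0015 0 -0.001 0 0 0;0 0.0015 0 -0.001 0 0 0;0 0.0015 0 -0.001 0 0 0")

```text
time: 15.48
tool_pos: [0.6067, -0.1052, 0.0101]
tool_rot: [0.342, 0.001, 0.94, -0.0]
contact_force: [0.7, 0.7, -1.0]
gripper_width: 0.242
grasp_force: 59.0
```

Request:
jog_arm(motion="0 0.0015 0 -0.001 0 0 0;0 0.0015 0 -0.001 0 0 0;0 0.0015 0 -0.001 0 0 0;0 0.0015 0 -0.001 0 0 0;0 0.0015 0 -0.001 0 0 0")

```text
time: 16.1
tool_pos: [0.6059, -0.1052, 0.0101]
tool_rot: [0.342, 0.001, 0.94, -0.0]
contact_force: [0.4, -0.3, -0.4]
gripper_width: 0.241
grasp_force: 59.2
```

```bash
python3 - <<'E'
from look import *
f=grab_frame("side");g=grab_frame("wrist")
s=state();print(s["tool_pos"],s["tool_rot"],s["contact_force"],s["ft_torque"])
cv2.imwrite("pics/w4.png",np.hstack([g["color"][150:350,150:350,::-1].repeat(2,0).repeat(2,1),cv2.resize(f["color"][150:250,200:300,::-1],(400,400))]))
for q in cut_out("wrist","strip_right_mid")[:2]:
    P=cloud(g,q["pixels"]);print(q["p"],len(P),np.percentile(P,[2,25,50,75,98],axis=0))
print(place_of("side","case")[0])
E
```

```text
[ 0.6059 -0.1052  0.0101] [ 0.3417  0.0013  0.9398 -0.0005] [ 0.0217  0.0145 -1.2993] [-0.0185  0.3069  0.0467]
0.85 2970 [[ 0.5897 -0.1163 -0.0003]
 [ 0.5908 -0.111   0.006 ]
 [ 0.5971 -0.1054  0.0091]
 [ 0.6137 -0.0998  0.0094]
 [ 0.6333 -0.0945  0.0098]]
{'at': [0.6812, -0.0248, 0.0131], 'p': 0.62}
```

View pics/w4.png

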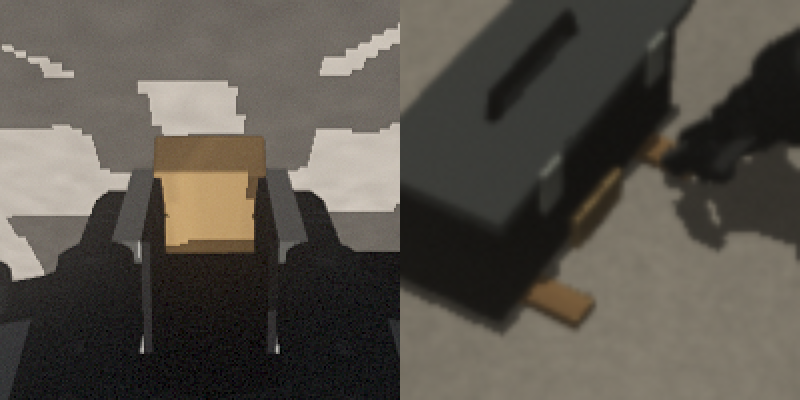

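The strip is held between both pads at (210,210) in the left crop. Its end has moved about 3 mm with the tool, at far less force than the left strip took. I pull a little farther to confirm.

Request:
jog_arm(motion="0 0.0015 0 -0.0013 0 0 0;0 0.003 0 -0.0026 0 0 0;0 0.0045 0 -0.0039 0 0 0;0 0.006 0 -0.0052 0 0 0;0 0.0075 0 -0.0065 0 0 0")

```text
time: 16.92
tool_pos: [0.6009, -0.1052, 0.0102]
tool_rot: [0.342, 0.001, 0.94, -0.0]
contact_force: [2.5, -0.2, -2.2]
gripper_width: 0.241
grasp_force: 58.9
```

Request:
jog_arm(motion="0 0.0015 0 -0.0013 0 0 0;0 0.003 0 -0.0026 0 0 0;0 0.0045 0 -0.0039 0 0 0;0 0.006 0 -0.0052 0 0 0;0 0.0075 0 -0.0065 0 0 0")

```text
time: 17.55
tool_pos: [0.5959, -0.1052, 0.0103]
tool_rot: [0.342, 0.001, 0.94, -0.001]
contact_force: [2.6, 0.4, -1.2]
gripper_width: 0.238
grasp_force: 58.8
```

```bash
python3 - <<'E'
from look import *
g=grab_frame("wrist");f=grab_frame("scene");s=state();print(s["tool_pos"],s["contact_force"])
for q in cut_out("wrist","strip_right_mid")[:1]:
    P=cloud(g,q["pixels"]);print(q["p"],len(P),np.percentile(P,[2,50,98],axis=0))
m=cut_out("scene","case_lid")[0]["pixels"];P=cloud(f,m);P=P[abs(P[:,2]-.119)<.008];A=np.c_[P[:,:2],np.ones(len(P))];print("lid plane",np.linalg.lstsq(A,P[:,2],rcond=None)[0],place_of("scene","case")[0])
E
```

```text
[ 0.5958 -0.1052  0.0102] [ 1.4582 -0.3172 -1.796 ]
0.79 3166 [[ 0.5798 -0.1162  0.0004]
 [ 0.59   -0.1051  0.0093]
 [ 0.6313 -0.0943  0.01  ]]
lid plane [-0.0069 -0.0009  0.1221] {'at': [0.6766, -0.0216, 0.0121], 'p': 0.76}
```

Request:
jog_arm(motion="0 0.0077 0 -0.0064 0 0 0;0 0.0153 0 -0.0128 0 0 0;0 0.023 0 -0.0193 0 0 0;0 0.0306 0 -0.0257 0 0 0;0 0.0383 0 -0.0321 0 0 0")

```text
time: 18.42
tool_pos: [0.5707, -0.1052, 0.0104]
tool_rot: [0.342, 0.001, 0.94, -0.001]
contact_force: [1.5, -0.8, -0.1]
gripper_width: 0.24
grasp_force: 59.0
```

Request:
jog_arm(motion="0 0.0077 0 -0.0064 0 0 0;0 0.0153 0 -0.0128 0 0 0;0 0.023 0 -0.0193 0 0 0;0 0.0306 0 -0.0257 0 0 0;0 0.0383 0 -0.0321 0 0 0")

```text
time: 19.05
tool_pos: [0.5457, -0.1051, 0.0103]
tool_rot: [0.342, 0.001, 0.94, -0.0]
contact_force: [2.5, -0.1, -0.8]
gripper_width: 0.239
grasp_force: 59.1
```

```bash
python3 - <<'E'
from look import *
g=grab_frame("wrist");f=grab_frame("scene");s=state();print(s["tool_pos"],s["contact_force"])
for q in cut_out("wrist","strip_right_mid")[:1]:
    P=cloud(g,q["pixels"]);print(q["p"],len(P),np.percentile(P,[2,50,98],axis=0))
m=cut_out("scene","case_lid")[0]["pixels"];P=cloud(f,m);P=P[abs(P[:,2]-.119)<.008];A=np.c_[P[:,:2],np.ones(len(P))];print("lid plane",np.linalg.lstsq(A,P[:,2],rcond=None)[0],place_of("scene","case")[0])
E
```

```text
[ 0.5453 -0.105   0.01  ] [-3.9118 -0.3488  4.0238]
0.71 4150 [[ 0.5296 -0.116   0.0007]
 [ 0.5511 -0.105   0.0094]
 [ 0.6265 -0.0941  0.01  ]]
lid plane [-0.0081 -0.0013  0.1229] {'at': [0.6791, -0.0263, 0.0088], 'p': 0.8}
```

Request:
jog_arm(motion="0 0.0077 0 -0.0064 0 0 0;0 0.0153 0 -0.0128 0 0 0;0 0.023 0 -0.0193 0 0 0;0 0.0306 0 -0.0257 0 0 0;0 0.0383 0 -0.0321 0 0 0")

```text
time: 19.92
tool_pos: [0.5205, -0.105, 0.0102]
tool_rot: [0.342, 0.001, 0.94, -0.0]
contact_force: [2.3, 0.0, -1.0]
gripper_width: 0.243
grasp_force: 59.1
```

Request:
jog_arm(motion="0 0.0077 0 -0.0064 0 0 0;0 0.0153 0 -0.0128 0 0 0;0 0.023 0 -0.0193 0 0 0;0 0.0306 0 -0.0257 0 0 0;0 0.0383 0 -0.0321 0 0 0")

```text
time: 20.55
tool_pos: [0.4955, -0.1048, 0.01]
tool_rot: [0.342, 0.001, 0.94, -0.0]
contact_force: [0.8, 0.8, 1.9]
gripper_width: 0.239
grasp_force: 59.3
```

Request:
jog_arm(motion="0 0.0077 0 -0.0064 0 0 0;0 0.0153 0 -0.0128 0 0 0;0 0.023 0 -0.0193 0 0 0;0 0.0306 0 -0.0257 0 0 0;0 0.0383 0 -0.0321 0 0 0")

```text
time: 21.18
tool_pos: [0.4706, -0.1048, 0.0101]
tool_rot: [0.342, 0.001, 0.94, -0.0]
contact_force: [0.4, -0.1, 0.6]
gripper_width: 0.239
grasp_force: 59.2
```

```bash
python3 - <<'E'
from look import *
g=grab_frame("wrist");f=grab_frame("scene");s=state();print(s["tool_pos"],s["contact_force"])
for q in cut_out("wrist","strip_right_mid")[:1]:
    P=cloud(g,q["pixels"]);print(q["p"],len(P),np.percentile(P,[2,50,98],axis=0))
m=cut_out("scene","case_lid")[0]["pixels"];P=cloud(f,m);P=P[abs(P[:,2]-.119)<.008];A=np.c_[P[:,:2],np.ones(len(P))];print("lid plane",np.linalg.lstsq(A,P[:,2],rcond=None)[0],place_of("scene","case")[0])
cv2.imwrite("pics/w5.png",f["color"][:,:,::-1])
E
```

```text
[ 0.4706 -0.1049  0.0102] [ 0.9766  0.1905 -0.6462]
0.71 4715 [[ 0.4546 -0.1156  0.0006]
 [ 0.4841 -0.1047  0.0093]
 [ 0.5942 -0.0937  0.0099]]
lid plane [-0.006   0.0166  0.1207] {'at': [0.6782, -0.0247, 0.0075], 'p': 0.83}
```

View pics/w5.png

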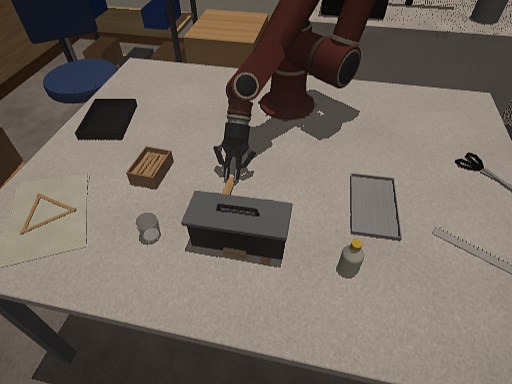

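The scene view shows the strip drawn out in the gripper at (230,185). The case is settled at (238,225), tilted about 1 degree, and the left strip's far end at (266,259) is still in place. Next I lift the strip and carry it to the tray.

Request:
jog_arm(motion="0 -0.015 0 -0.025 0 0 0;0 -0.035 0 -0.055 0 0 0;0 -0.06 0 -0.09 0 0 0;0 -0.085 0 -0.13 0 0 0;0 -0.113 0 -0.166 0 0 0")

```text
time: 22.05
tool_pos: [0.4608, -0.1047, 0.1108]
tool_rot: [0.342, 0.001, 0.94, -0.0]
contact_force: [0.1, -0.8, -1.1]
gripper_width: 0.245
grasp_force: 59.2
```

Request:
jog_arm(motion="0 0 0.05 0 0 0 0;0 0 0.12 0 0 0 0;0 0 0.2 0 0 0 0;0 0 0.28 0 0 0 0;0 0 0.36 0 0 0 0")

```text
time: 22.68
tool_pos: [0.4614, 0.0765, 0.1105]
tool_rot: [0.342, 0.001, 0.94, -0.0]
contact_force: [-0.7, -1.2, -0.3]
gripper_width: 0.243
grasp_force: 59.2
```

```bash
python3 - <<'E'
from look import *
s=state();print(s["tool_pos"],s["tool_rot"],s["joint_pos"],s["grasp_force"],s["contact_force"])
go([.43,.324,.11],Rt(40))
E
```

```text
[0.4614 0.0765 0.1105] [ 0.3423  0.0013  0.9396 -0.0004] [ 0.0098 -0.7584  2.5432 -0.0129  0.6582 -1.5507] 59.20810407958925 [-0.6664 -1.1563 -0.2772]
t 22.675 shift [ 0.0499  0.4948 -0.0405] turn [-0.0011  0.0003 -0.0015] dist 0.24945716877351648 deg 0.16155363649584323
```

Request:
jog_arm(motion="0 0 0.08 0 0 0 0;0 0 0.18 0 0 0 0;0 0.01 0.28 -0.01 0 0 0;0 0.03 0.39 -0.025 0 0 0;0 0.05 0.495 -0.04 0 0 0")

```text
time: 23.3
tool_pos: [0.4295, 0.3251, 0.1095]
tool_rot: [0.342, 0.001, 0.94, -0.0]
contact_force: [0.4, 0.0, 0.3]
gripper_width: 0.238
grasp_force: 59.2
```

```bash
python3 - <<'E'
from look import *
f=grab_frame("scene");g=grab_frame("wrist")
s=state();print(s["tool_pos"],s["tool_rot"],s["joint_pos"],s["grasp_force"],s["contact_force"])
for n in ["strip_right_mid","tray"]:
  for q in cut_out("wrist",n)[:1]:
    P=cloud(g,q["pixels"]);print(n,q["p"],len(P),np.percentile(P,[2,50,98],axis=0));print(cv2.minAreaRect((P[:,:2]*1000).astype(np.float32)))
print(place_of("scene","tray")[0],place_of("scene","case")[0])
go([.43,.324,.03],Rt(40))
cv2.imwrite("pics/w6.png",np.hstack([g["color"][:,:,::-1]]))
E
```

```text
[0.4288 0.3279 0.1093] [ 0.3414 -0.0022  0.9399  0.0011] [ 0.7375 -0.2894  2.2552 -0.6857  0.744  -0.4248] 59.21899364562705 [-0.3793 -0.1605 -0.9171]
strip_right_mid 0.97 4639 [[0.4124 0.32   0.1005]
 [0.4422 0.3309 0.1082]
 [0.5534 0.3422 0.1094]]
((596.5651245117188, 338.38226318359375), (371.1459045410156, 30.404104232788086), 3.478806495666504)
tray 0.65 47292 [[0.3649 0.2608 0.0013]
 [0.4235 0.3235 0.0025]
 [0.5813 0.3877 0.0137]]
((475.8255920410156, 324.943603515625), (234.11326599121094, 139.20863342285156), 3.885637044906616)
{'at': [0.4733, 0.3255, 0.0015], 'p': 0.82} {'at': [0.6778, -0.0202, 0.008], 'p': 0.71}
t 23.6 shift [0.1016 0.0043 0.1209] turn [-0.002  -0.0009 -0.0017] dist 0.07896808338613279 deg 0.235367716797528
```

View pics/w6.png

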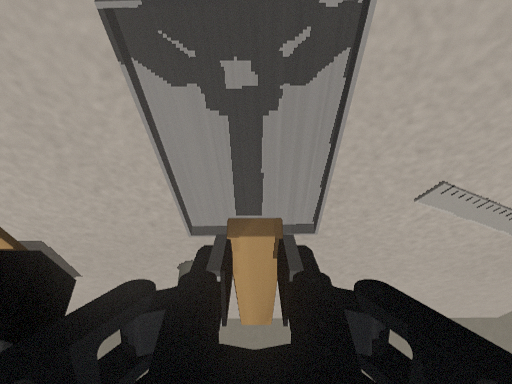

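The wrist view shows the strip at (255,270), held level between the pads and in line with the tray, whose centre is at about (240,110). I go down into the tray.

Request:
jog_arm(motion="0 0.015 0 0.018 0 0 0;0 0.04 0 0.048 0 0 0;0 0.065 0 0.078 0 0 0;0 0.09 0 0.108 0 0 0;0 0.1029 0 0.1226 0 0 0")

```text
time: 24.22
tool_pos: [0.4297, 0.3208, 0.0274]
tool_rot: [0.341, 0.002, 0.94, -0.002]
contact_force: [-0.1, 0.1, 0.2]
gripper_width: 0.236
grasp_force: 59.2
```

Request:
jog_arm(motion="0 0.0045 0 0.0053 0 0 0;0 0.009 0 0.0107 0 0 0;0 0.0135 0 0.0161 0 0 0;0 0.018 0 0.0214 0 0 0;0 0.018 0 0.0214 0 0 0")

```text
time: 24.85
tool_pos: [0.43, 0.3227, 0.0152]
tool_rot: [0.342, 0.001, 0.94, -0.001]
contact_force: [0.1, 0.6, -1.4]
gripper_width: 0.24
grasp_force: 59.2
```

```bash
python3 - <<'E'
from look import *
g=grab_frame("wrist")
s=state();print(s["tool_pos"],s["tool_rot"],s["grasp_force"],s["contact_force"])
P=cloud(g,cut_out("wrist","strip_right_mid")[0]["pixels"]);print(np.percentile(P,[2,50,98],axis=0))
E
```

```text
[0.4301 0.3228 0.0154] [ 0.3417  0.0012  0.9398 -0.0005] 59.21485784696415 [ 0.3807 -0.864  -0.262 ]
[[0.4139 0.3119 0.0061]
 [0.4435 0.3229 0.0136]
 [0.5539 0.3339 0.0148]]
```

Top at about 0.0145; flat on the floor it would be 0.013. I lower in 0.5 mm rows until there is contact.

Request:
jog_arm(motion="0 0.0006 0 0.0008 0 0 0;0 0.0013 0 0.0015 0 0 0;0 0.002 0 0.0023 0 0 0;0 0.0026 0 0.0031 0 0 0;0 0.0026 0 0.0031 0 0 0")

```text
time: 25.58
tool_pos: [0.4301, 0.3227, 0.0133]
tool_rot: [0.342, 0.001, 0.94, -0.001]
contact_force: [0.2, -0.6, 0.6]
gripper_width: 0.242
grasp_force: 59.2
```

Request:
jog_arm(motion="0 0.0006 0 0.0008 0 0 0;0 0.0013 0 0.0015 0 0 0;0 0.0013 0 0.0015 0 0 0;0 0.0013 0 0.0015 0 0 0;0 0.0013 0 0.0015 0 0 0")

```text
time: 26.2
tool_pos: [0.4305, 0.323, 0.013]
tool_rot: [0.342, 0.001, 0.94, -0.0]
contact_force: [-2.4, -1.5, 5.7]
gripper_width: 0.239
grasp_force: 60.2
```

Contact at 5.7 N with the strip still held. Now I release and back off.

Request:
jog_arm(motion="35 0 0 0 0 0 0;45 0 0 0 0 0 0;50 0 0 0 0 0 0;50 0 0 0 0 0 0;50 0 0 0 0 0 0")

```text
time: 26.82
tool_pos: [0.4301, 0.3227, 0.0123]
tool_rot: [0.342, 0.001, 0.94, -0.001]
contact_force: [-0.4, -0.3, 0.8]
gripper_width: 0.502
grasp_force: 0.0
```

Request:
jog_arm(motion="50 0 0 -0.03 0 0 0;50 0 0 -0.08 0 0 0;50 0 0 -0.13 0 0 0;50 -0.06 0 -0.2 0 0 0;50 -0.1 0 -0.25 0 0 0")

```text
time: 27.45
tool_pos: [0.3882, 0.3233, 0.1424]
tool_rot: [0.342, 0.001, 0.94, 0.0]
contact_force: [0.9, -0.3, 0.7]
gripper_width: 0.499
grasp_force: 0.0
```

Request:
jog_arm(motion="50 0 0 0 0 0 0;50 0 0 0 0 0 0;50 0 0 0 0 0 0;50 0 0 0 0 0 0;50 0 0 0 0 0 0")

```text
time: 28.08
tool_pos: [0.3879, 0.3226, 0.1394]
tool_rot: [0.341, 0.001, 0.94, -0.001]
contact_force: [0.0, 0.5, 0.2]
gripper_width: 0.501
grasp_force: 0.0
```

```bash
python3 - <<'E'
from look import *
f=grab_frame("scene");g=grab_frame("wrist")
s=state();print(s["tool_pos"],s["contact_force"])
P=cloud(g,cut_out("wrist","strip_right_mid")[0]["pixels"]);print(np.percentile(P,[2,50,98],axis=0))
for t in ["case","cup","glue","stick_box","tray"]: print(t,place_of("scene",t)[:1])
cv2.imwrite("pics/w7.png",np.vstack([f["color"][100:300,:,::-1],g["color"][:,:,::-1]]))
E
```

```text
[0.3881 0.3228 0.1399] [-0.6386 -0.0909  0.5176]
[[0.4145 0.3115 0.0037]
 [0.4629 0.3229 0.0123]
 [0.5577 0.3348 0.0133]]
case [{'at': [0.6792, -0.0262, 0.0102], 'p': 0.71}]
cup [{'at': [0.7113, -0.2648, 0.0018], 'p': 0.7}]
glue [{'at': [0.7049, 0.2646, -0.0022], 'p': 0.69}]
stick_box [{'at': [0.4769, -0.3596, -0.002], 'p': 0.78}]
tray [{'at': [0.4741, 0.3249, 0.0035], 'p': 0.63}]
```

View pics/w7.png

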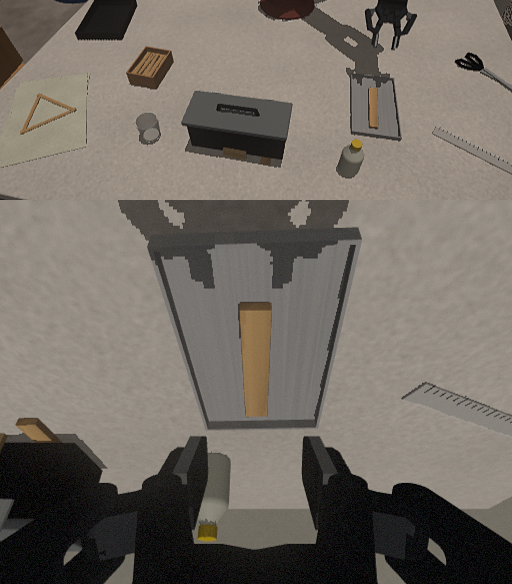

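The strip lies flat in the tray at (255,360), within its walls. The case and the bystanders stand where they were, and the gripper is clear.

```bash
python3 -c "
from plant import *
print(job_done())"
```

```text
the job is handed in; nothing more can be done
None
```

I drew out the right strip, which slid at about 2.5 N against about 8 N for the left, and set it flat in the tray. The left strip moved only about 6 mm, the case sits about 1 degree off level, and the job is handed in; no verdict came back.

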